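# Turn two hexagonal specimens groove-up and fold the contact bridge onto them

## Task

Two hexagonal aluminium bars lie in the specimen rack, each with its one grooved face not on top. Roll each bar over in its own place, one flat at a time, letting it settle on every flat and without lifting it out of the rack, until both lie with the groove on top, roughly centred in their places; only then fold the hinged contact bridge at the rack's far side down until its two pins rest on the bars. Leave the brass weight, the roll of tape and the multimeter around the bars where they are.

Things in the scene. Friction and masses are not known exactly. Their poses are not given: they have to be found in the camera images.
- rack: Fixed rack, base 200 (x) x 280 (y) x 10 mm. Origin: base underside; x to the far side, y left. Two cross bars 20 mm wide at own x = -50 and +50 mm carry the specimens 45 mm above the bench; free finger gap between, down to the base. Steel rods (8 mm thick, tops 52 mm up) 20 mm either side of each place's centre line stop a bar rolling away: grip, raise about 14 mm, turn 60 degrees, set down.
- place_left (a point): Centre of the left place (own y = +90 mm of the rack) on the level of the supports, 45 mm above the bench. A bar resting there lies along the rack's x with its axis 18 mm above this point.
- place_right (a point): The same for the right place (own y = -90 mm of the rack).
- long_bar: Aluminium hex bar, 160 mm long, 36 mm across flats, 0.5 kg, along the rack's x in either place. Origin: bar's centre, on its axis, 63 mm above the bench at rest. Own x along the bar, own z out of the grooved face (dark 6 mm line; dark line on the end faces points to it). Starts 120 degrees (2 flats) from groove-up. A tool tilted 30 degrees about the bar's axis grips two facing flats square.
- short_bar: As long_bar but 140 mm long, about 0.42 kg, in the other place; it starts one flat (60 degrees) away from groove-up, turned the other way.
- bridge (a joint): Angle of the contact bridge, rad. 0: folded down level, with its pins resting on the tops of the bars; about 1.57: upright. It starts standing up. Its stiff hinge (0.15 N m of friction) lets it stay where it is left.
- bridge_hinge (a point): Middle of the bridge's hinge axis, which runs along the rack's y, at own x = +105 mm of the rack and 95 mm above the bench.
- bridge_grip (a point): Centre of the tab at the stem's end, 112 mm from the hinge; tab 24 mm (along stem) x 30 mm x 8 mm thick. Stem 16 mm wide, 8 mm thick, over the middle of the rack when down (tab then 95 mm above the bench). A crossbar 212 mm wide, 55 mm from the hinge, has a brass pin 90 mm to either side. Push the tab's far face towards the robot, then down.
- weight: Bystander: small brass weight with a knob, 24 mm diameter, 28 mm high, standing on the middle of the rack's base plate between the bars. Origin: centre of its underside.
- tape: Bystander: roll of white tape, 76 mm diameter, 18 mm high, left of the rack. Origin: centre of its underside.
- multimeter: Bystander: grey multimeter, 150 x 75 x 32 mm, right of the rack. Origin: centre of its underside.
Not all that is in view belongs to the job. What is shaped like the long_bar but turquoise is not meant.

How it is judged:
By the outcome, as a careful person would: the job done as asked, in the order asked, and still so for the second after the job is handed in, with the robot touching nothing.
It also fails if it takes over 72 s, if anything falls off the work surface, if the arm or the gripper's body presses on something with over 40 N, if the wrist force passes 120 N, or if a joint passes its speed limit or range.

## Robot

A 7-joint arm with a two-finger parallel gripper is mounted at the origin on the work surface. World frame = base frame: x ahead of the robot, y to its left, z up, the work surface at z = 0. Lengths are in mm, angles in rad, forces in N, time in s.
With the tool pointing down it reaches from about 400 to 875 mm from the base axis. Payload 4.4 kg.
Tool frame: the origin (TCP) lies at the centre of the arm's flange, where the gripper is bolted on; the fingertips stand 173 mm ahead of it and the grasp point (between the pads) lies 155 mm ahead of it; z points along the fingers, y is the line along which they close (so a half turn about z gives the same grasp; the last joint's range is limited). The gripper opens to 85 mm and grips with 20 to 120 N. Pads are 22 mm wide; open, the fingers measure 114 mm over their backs; the gripper's body (76 mm by 85 mm) begins 54 mm behind the grasp point. The pads swing forward as they close: fully open they stand 13 mm farther back than shut.
Start: joints at [1.214, 0.628, 0.038, 1.517, -0.027, 0.996, -0.02], TCP at [186.388, -622.716, 404.713] pointing down, gripper open.
Joint ranges: [-3.06, 3.06], [-0.37, 2.12], [-1.25, 1.32], [0.18, 2.47], [-1.1, 4.24], [0.23, 1.98], [-2.94, 2.94]. Speed limits (rad/s): [2.57, 2.57, 3.14, 3.14, 3.14, 3.14, 3.14].

## Interface

Orientations are given as a rotation vector (axis times angle).
In Python, from cell import * gives the robot as it stands.
- The arm moves only by the tool jog_arm, never from a script. Its argument "increments" is a list of rows, each an object with "dr": the turn, a rotation vector about the tool's x, y, z in units of 0.5 rad (1.0 is 0.5 rad), a list of three; "offset": the shift along the tool's x, y, z in units of 600 mm (1.0 is 600 mm), a list of three; "fingers": the closure, from -1 (fully open) to 1 (shut). A call has 1 to 8 rows; each row is the pose to reach, as a shift and turn from the pose commanded when the call began, along the tool's axes at that moment; what a row does not reach only later rows make up. A row lasts 1/8 s, in which the tool goes at most 62.5 mm and 10.7 degrees, less where a joint would pass 70% of its speed; a pose out of reach is approached as far as the arm can. A call with a number of a shift or a turn outside -1 to 1 is refused whole. A call with a gripper value outside its range is refused whole. The fingers move at their own pace and stop on an object; "grip_force" is the grip in N (left out, the last holds). Time passes only in rows, so rows that repeat a pose let the fingers close. It gives the time, the measured TCP pose, the force, the opening and the grip force at its end, in the units of the state.
- observe(): the state, without advancing time (a new reading comes with each control period).
- capture(name): name is "side" or "top" or "wrist"; returns (picture, depth): 384x512x3 uint8, red, green, blue; 384x512 float32, mm along the optical axis (not along the pixel's ray), 0 where there is no reading.
- get_calibration(name): a dict with "fx", "fy", "cx", "cy" (pixels), "pose" (4x4, takes a point from camera to world coordinates). Camera axes: x right, y up, looking along -z (the intrinsics and any distortion apply to the point x, -y, -z); pixel columns grow to the right and rows downward; lengths in mm; the calibration is good to about 2 mm. A picture is of the moment at which its call begins: read the wrist's pose just before it. get_calibration takes no time and is no camera call; for the wrist camera it gives the pose at the moment of the call.
- hand_in(): hands the job in; it is judged then, once.
Trained networks look in the newest picture that a camera, given by its name, has taken for a name from the list of things; names that differ only in an ending like _2 or _b are one class to them, and where a whole thing is asked for, a point or a joint stands for the part that bears it (a point fixed in the world has none). Each returns a list of dicts, best first, with "confidence" (0 to 1); they miss things now and then, are a little off and sometimes report something else, mostly with a low value. They report only what shows in the picture. A call takes as long as a camera call. They do not tell look-alikes from the thing itself.
- search_frame(camera, thing): "location" ([x, y, z] in mm, in the coordinates of the camera as it stood for that picture, good to about 4 mm: the middle of the surface that is visible of it).
- place_of(camera, thing): "location" ([x, y, z] in mm, in the coordinates of the camera as it stood for that picture, good to about 4 mm: a listed point, or the origin of a listed thing).
The state is a dict: "t": time; "joint_pos": joint angles; "qvel": joint speeds; "effort": joint torques, N m; "position": TCP position; "orientation": TCP orientation; "contact_force": force on the tool from outside, world axes, zero at the start; "wrist_torque": the same for the moment, N m; "width": opening from 0.0 (shut) to 1.0 (fully open); "gripper_force": force on a finger pad.
Only numpy, scipy, OpenCV 4.12 (cv2) and the standard library are available. Lean on these libraries where they do the work, as an engineer would, in place of code of your own. Each camera call takes 0.05 s, during which the arm holds its last target. There are 200 camera calls.

## Working session

There is one attempt and no reset: what is moved stays moved. The work goes in short steps, Python scripts to look and compute and a tool call to move; the robot and the scene stay as the last step left them, time stands still between calls to the robot, and variables do not carry over. Pictures are saved under pics/ and viewed, at most 10 in all, crops included, and the job is handed in when it is done.

Besides the shell and the picture viewer there is one more tool, called after "Emit:" as name([rows], argument=value, ...), one row to a line, values as JSON. jog_arm: Moves the arm, as the interface text tells. Shifts and turns lie within -1 to 1; 1 stands for 600 mm of shift or 0.5 rad of turn. Its arguments: {"type":"object","properties":{"increments":{"type":"array"},"grip_force":{"type":"number"}},"required":["increments"]}

```bash
mkdir -p pics; ls
cat > h.py <<'E'
from cell import *
import numpy as np, cv2
from scipy.spatial.transform import Rotation as R
def w(cam,loc):
    return (np.array(get_calibration(cam)['pose'])@np.r_[loc,1])[:3]
def pts(cam,d):
    c=get_calibration(cam); v,u=np.mgrid[:384,:512]
    P=np.stack([(u-c['cx'])*d/c['fx'],-(v-c['cy'])*d/c['fy'],-d],-1)
    T=np.array(c['pose']); return P@T[:3,:3].T+T[:3,3]
def save(n,im,s=1): cv2.imwrite(f'pics/{n}.png',cv2.resize(im[:,:,::-1],None,fx=s,fy=s,interpolation=cv2.INTER_CUBIC))
E
python3 - <<'E'
from h import *
np.set_printoptions(precision=1,suppress=True)
o=observe(); print(o)
ims=[]
for c in ['top','side']:
    im,d=capture(c); save(c+'0',im,1.5); np.save(c+'.npy',d); k=get_calibration(c); print(c,{a:b for a,b in k.items() })
    for t in ['rack','place_left','place_right','long_bar','short_bar','bridge','bridge_hinge','bridge_grip','weight','tape','multimeter']:
        try: print(t,[(round(r['confidence'],2),w(c,r['location'])) for r in place_of(c,t)[:3]])
        except Exception as e: print(t,e)
E
```

```text
pics
{'t': 0.0, 'joint_pos': array([ 1.2,  0.6,  0. ,  1.5, -0. ,  1. , -0. ]), 'qvel': array([-0.,  0.,  0., -0., -0.,  0., -0.]), 'effort': array([  0. , -56.3,   1.2, -19.3,   0. ,   0. ,  -0. ]), 'position': array([ 186.3, -622.4,  403.8]), 'orientation': array([-3.1, -0.5,  0. ]), 'contact_force': array([-0.8,  1.1, -0.7]), 'wrist_torque': array([ 0., -0., -0.]), 'gripper_force': 0.0, 'width': 1.005947253801041}
top {'fx': 394.4948702400441, 'fy': 394.4948702400441, 'cx': 254.262050204859, 'cy': 191.2067592421748, 'pose': array([[  0.2,   1. ,  -0.2, 373.4],
       [ -1. ,   0.2,  -0. , -13.1],
       [  0. ,   0.2,   1. , 969.6],
       [  0. ,   0. ,   0. ,   1. ]])}
rack [(0.94, array([562. ,  43. ,   2.3]))]
place_left [(0.61, array([579.1, -47.5,  66.1]))]
place_right [(0.81, array([583. , -43. ,  46.7]))]
long_bar [(0.88, array([538.6, 127.6,  66.3])), (0.76, array([ 452.5, -247.1,   18.4]))]
short_bar [(0.76, array([583.1, -46. ,  67.9]))]
bridge it knows: bridge_grip, bridge_hinge, long_bar, multimeter, place_left, place_right, rack, short_bar, tape, weight
bridge_hinge 
[... 807 characters left out ...]
ht [(0.73, array([579.2, -50. ,  39.5]))]
long_bar [(0.71, array([537.8, 128.7,  61.4])), (0.59, array([ 455.4, -250. ,   16.1]))]
short_bar [(0.93, array([577.4, -49.1,  56.6]))]
bridge it knows: bridge_grip, bridge_hinge, long_bar, multimeter, place_left, place_right, rack, short_bar, tape, weight
bridge_hinge [(0.77, array([661.1,  62.8,  91.3])), (0.33, array([581.7, -49.2,  41.5])), (0.29, array([ 657.9, -179.2,   -1.4]))]
bridge_grip [(0.88, array([678.6,  65.6, 203.3]))]
weight [(0.68, array([579. ,  35.8,   5. ]))]
tape [(0.59, array([500.9, 249.1,  -0.8]))]
multimeter [(0.87, array([ 660. , -177.9,   -0.4])), (0.7, array([535.2, 128. ,  61.5])), (0.58, array([578.9, -49.8,  39.4]))]
```

View pics/top0.png

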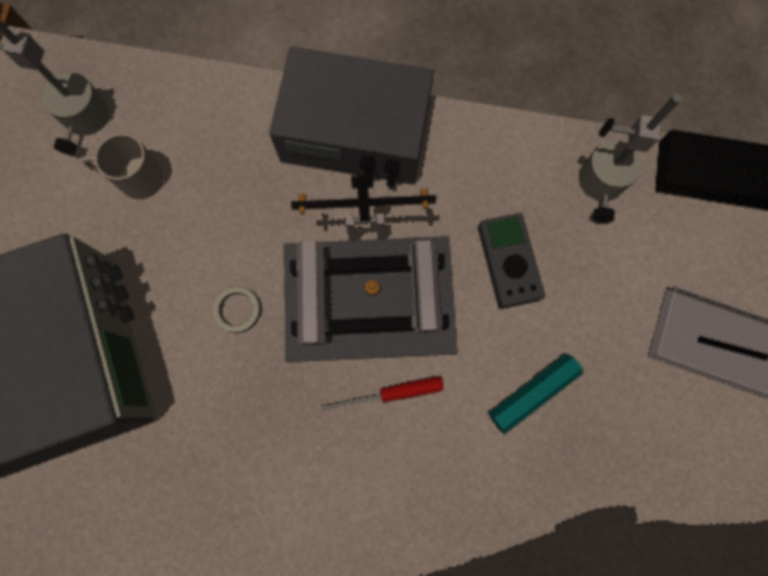

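View pics/side0.png

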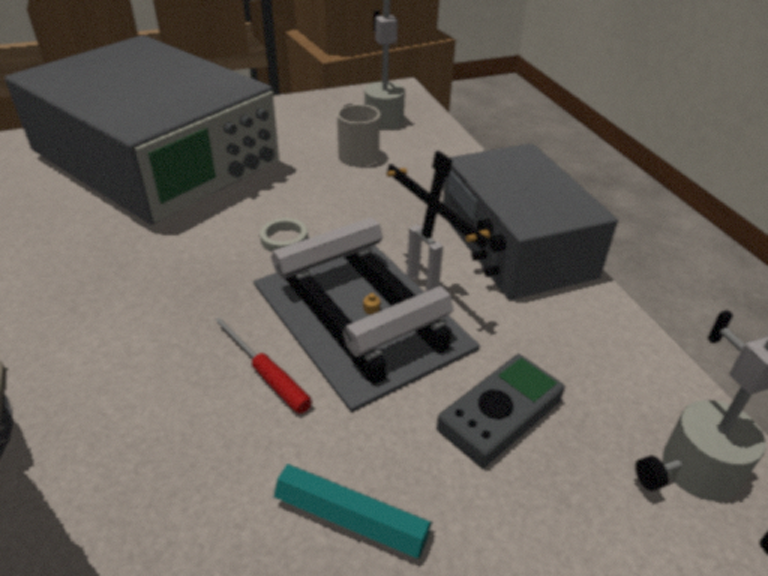

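Run:
```python
from h import *
np.set_printoptions(precision=1,suppress=True)
for c in ['top','side']:
    P=pts(c,np.load(c+'.npy'))
    for n,xy,lo,hi in [('L',(538,129),76,90),('R',(580,-47),76,90)]:
        m=(P[...,2]>lo)&(P[...,2]<hi)&(np.hypot(P[...,0]-xy[0],P[...,1]-xy[1])<100)
        Q=P[m].astype(np.float32)
        r=cv2.minAreaRect(Q[:,:2].copy()); print(c,n,len(Q),r,np.median(Q[:,2]), np.median(Q,axis=0))
    m=(P[...,2]>150)&(np.hypot(P[...,0]-678,P[...,1]-66)<60)
    print('tab',P[m].min(0),P[m].max(0))
```

```text
top L 796 ((541.1605224609375, 129.32167053222656), (161.186279296875, 29.960477828979492), 13.061065673828125) 81.317215 [538.  128.2  81.3]
top R 705 ((581.2152709960938, -45.252010345458984), (140.11256408691406, 29.949970245361328), 12.752180099487305) 81.255974 [580.2 -45.8  81.3]
tab [654.9   6.7 150.1] [687.7 123.2 220.7]
side L 492 ((541.576416015625, 125.14280700683594), (161.0229949951172, 26.418214797973633), 12.251508712768555) 77.542 [536.5 124.8  77.5]
side R 645 ((582.7261962890625, -48.76896667480469), (140.4240264892578, 25.70379638671875), 13.163557052612305) 77.77707 [578.1 -50.   77.8]
tab [654.7   8.  150. ] [688.4 121.7 215. ]
```

Both bars are found: long bar at left (px 312,293 in top), short bar at right (px 427,286), yaw about 13°. The bridge stands up at px (364,200). No groove is visible yet, so I'll move above the rack and look with the wrist camera.

```bash
cat >> h.py <<'E'
YAW=np.radians(13.0)
# tilt>0: tool leans so that it approaches from the rack's left (+y) side
def ori(tilt,yaw=YAW):
    Z=R.from_euler('z',yaw)
    return Z*R.from_euler('x',np.radians(-tilt))*R.from_euler('x',np.pi)
def rows(targets,n=155):
    "targets: list of (grasp point, tilt deg[, yaw])"
    o=observe(); p=np.array(o['position']); Rm=R.from_rotvec(o['orientation'])
    for t in targets:
        Rt=ori(*t[1:]); q=np.array(t[0])-n*Rt.as_matrix()[:,2]
        off=Rm.inv().apply(q-p)/600; dr=(Rm.inv()*Rt).as_rotvec()/.5
        print('dr',np.round(dr,3).tolist(),'offset',np.round(off,4).tolist())
E
python3 - <<'E'
from h import *
for t in (0,30): print(ori(t).as_matrix().round(2).tolist())
rows([((540,40,290),0)])
im=cv2.imread('pics/side0.png')
c=np.hstack([cv2.resize(im[210:290,260:400],(398,228)),cv2.resize(im[275:380,330:470],(398,298))[:228]])
cv2.imwrite('pics/crop0.png',cv2.convertScaleAbs(c,alpha=1.6))
E
```

```text
[[0.97, 0.22, 0.0], [0.22, -0.97, -0.0], [0.0, 0.0, -1.0]]
[[0.97, 0.19, 0.11], [0.22, -0.84, -0.49], [0.0, 0.5, -0.87]]
dr [0.0, -0.0, 0.128] offset [0.8812, -0.8892, -0.0671]
```

View pics/crop0.png

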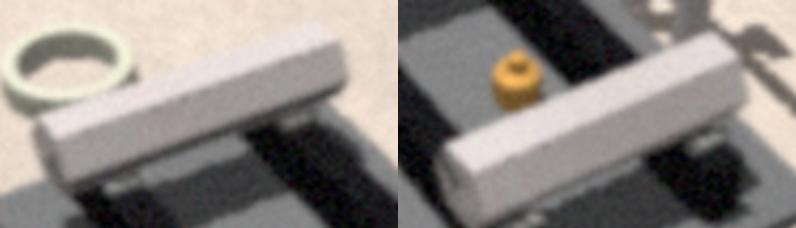

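The crop shows no groove on the short bar's upper right face, so it is probably on the upper left. The rods are short stubs at the cross bars.

Emit:
jog_arm([
  {"dr":[0,0,0.128],"offset":[0.88,-0.89,-0.067],"fingers":-1},
  {"dr":[0,0,0.128],"offset":[0.88,-0.89,-0.067],"fingers":-1},
  {"dr":[0,0,0.128],"offset":[0.88,-0.89,-0.067],"fingers":-1},
  {"dr":[0,0,0.128],"offset":[0.88,-0.89,-0.067],"fingers":-1},
  {"dr":[0,0,0.128],"offset":[0.88,-0.89,-0.067],"fingers":-1},
  {"dr":[0,0,0.128],"offset":[0.88,-0.89,-0.067],"fingers":-1},
  {"dr":[0,0,0.128],"offset":[0.88,-0.89,-0.067],"fingers":-1},
  {"dr":[0,0,0.128],"offset":[0.88,-0.89,-0.067],"fingers":-1},
])

```text
t: 2.1
position: [421.7, -180.2, 432.0]
orientation: [3.121, 0.355, 0.002]
contact_force: [0.3, -0.3, 0.4]
width: 1.001
gripper_force: 0.0
```

Run:
```python
from h import *
o=observe();print(o['t'],o['position'],o['joint_pos'])
rows([((500,45,280),0)])
```

```text
2.1 [ 421.67475704 -180.15448488  431.97436686] [ 0.35113699  0.32015454 -0.01132117  1.99312915  0.0049946   0.82695925
 -1.00717472]
dr [0.002, -0.002, -0.001] offset [0.2115, -0.3363, -0.0051]
```

Emit:
jog_arm([
  {"dr":[0,0,0],"offset":[0.21,-0.336,-0.005],"fingers":-1},
  {"dr":[0,0,0],"offset":[0.21,-0.336,-0.005],"fingers":-1},
  {"dr":[0,0,0],"offset":[0.21,-0.336,-0.005],"fingers":-1},
  {"dr":[0,0,0],"offset":[0.21,-0.336,-0.005],"fingers":-1},
  {"dr":[0,0,0],"offset":[0.21,-0.336,-0.005],"fingers":-1},
  {"dr":[0,0,0],"offset":[0.21,-0.336,-0.005],"fingers":-1},
])

```text
t: 2.85
position: [498.1, 42.2, 434.4]
orientation: [3.121, 0.355, -0.001]
contact_force: [-0.6, -0.2, -0.0]
width: 1.005
gripper_force: 0.0
```

Run:
```python
from h import *
np.set_printoptions(precision=2,suppress=True)
im,d=capture('wrist'); save('w1',im,1.5); np.save('w1.npy',d)
print(observe()['t'],observe()['position'],get_calibration('wrist'))
P=pts('wrist',d)
for n,xy in [('L',(541,128)),('R',(581.5,-47))]:
    m=(P[...,2]>74)&(P[...,2]<90)&(np.hypot(P[...,0]-xy[0],P[...,1]-xy[1])<100)
    Q=P[m].astype(np.float32); print(n,len(Q),cv2.minAreaRect(Q[:,:2].copy()),np.median(Q,axis=0))
```

```text
2.9 [498.07  41.54 434.38] {'fx': 323.97571707295003, 'fy': 323.97571707295003, 'cx': 252.15491041717956, 'cy': 189.83707256619772, 'pose': array([[  0.22,   0.92,   0.31, 577.65],
       [ -0.98,   0.21,   0.07,  60.56],
       [  0.  ,  -0.32,   0.95, 404.18],
       [  0.  ,   0.  ,   0.  ,   1.  ]])}
L 5160 ((540.4517822265625, 128.64105224609375), (160.4246368408203, 30.733482360839844), 12.412428855895996) [550.57 129.24  81.23]
R 4596 ((580.5883178710938, -45.586090087890625), (140.47035217285156, 31.417905807495117), 12.635330200195312) [587.75 -42.83  81.26]
```

View pics/w1.png

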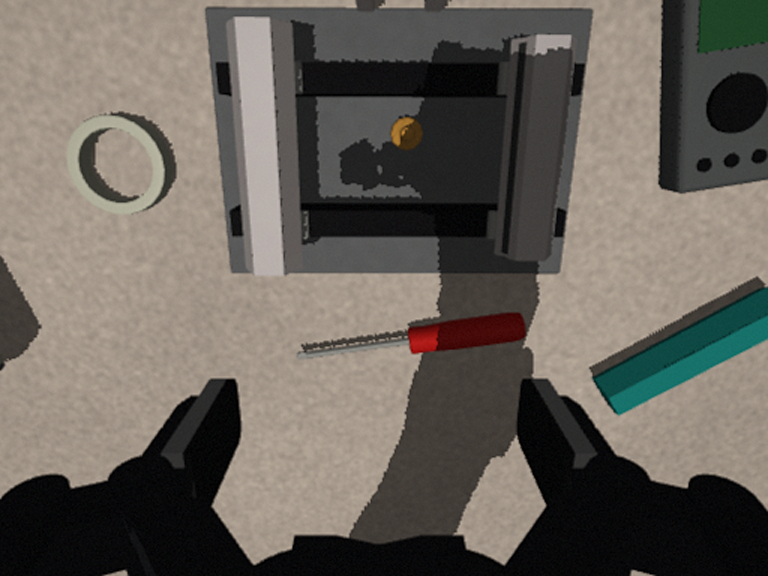

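The wrist picture shows the short bar's groove on its upper left face (dark line at px 515,150). So the long bar's groove is lower right. The short bar must roll its top to the right once, the long bar its top to the left twice.

Run:
```python
from h import *
np.set_printoptions(precision=2,suppress=True)
Z=R.from_euler('z',-YAW).as_matrix()
for c,f in [('top','top.npy'),('wrist','w1.npy')]:
    P=pts(c,np.load(f))
    for n,xy in [('L',(541,128)),('R',(581.5,-47))]:
        m=(np.abs(P[...,2]-81.1)<1.2)&(np.hypot(P[...,0]-xy[0],P[...,1]-xy[1])<100)
        Q=P[m].astype(np.float32); r=cv2.minAreaRect(Q[:,:2].copy())
        q=Q@Z.T; lo,hi=np.percentile(q,[1,99],axis=0)
        print(c,n,len(Q),r,'rackframe',lo,hi,'mid',Z.T@((lo+hi)/2))
    # rack base plate edges
    m=(np.abs(P[...,2]-10)<3)&(np.hypot(P[...,0]-561,P[...,1]-41)<190)
    q=P[m]@Z.T; lo,hi=np.percentile(q,[.3,99.7],axis=0); print('base',lo,hi,Z.T@((lo+hi)/2))
rows([((580.8,-46,150),-28),])
```

```text
top L 396 ((540.6802978515625, 129.02627563476562), (159.97991943359375, 24.94255828857422), 12.624073028564453) rackframe [476.37  -7.96  79.93] [633.57  16.16  82.23] mid [539.82 128.84  81.08]
top R 333 ((581.4639282226562, -45.52571487426758), (137.95751953125, 26.017414093017578), 12.371748924255371) rackframe [ 487.74 -187.29   79.94] [ 625.12 -162.64   82.29] mid [581.53 -45.31  81.11]
base [ 454.92 -224.88    7.08] [654.49  54.06  12.98] [559.7   41.56  10.03]
wrist L 3416 ((540.5452270507812, 128.45639038085938), (160.22901916503906, 24.479644775390625), 12.240857124328613) rackframe [477.96  -7.66  79.99] [634.58  15.32  82.27] mid [541.15 128.86  81.13]
wrist R 2919 ((580.766845703125, -45.741458892822266), (139.9219512939453, 24.461429595947266), 12.63729476928711) rackframe [ 487.17 -186.73   79.99] [ 624.42 -164.1    82.27] mid [581.01 -45.89  81.13]
base [ 455.31 -224.85    8.22] [654.14  94.53  12.75] [555.17  61.29  10.48]
dr [0.979, 0.0, -0.004] offset [0.1022, 0.2941, 0.246]
```

```bash
sed -i 's/radians(13.0)/radians(12.7)/' h.py
cat >> h.py <<'E'
def back(G,tilt,d): return (np.array(G)-d*ori(tilt).as_matrix()[:,2],tilt)
L=np.array([540.8,128.8,63]); S=np.array([580.9,-45.8,63])
E
python3 - <<'E'
from h import *
rows([back(S,28,110)])
E
```

```text
dr [-0.976, -0.0, 0.007] offset [0.1029, -0.0348, 0.2289]
```

Emit:
jog_arm([
  {"dr":[-0.976,0,0.007],"offset":[0.103,-0.035,0.229],"fingers":-1},
  {"dr":[-0.976,0,0.007],"offset":[0.103,-0.035,0.229],"fingers":-1},
  {"dr":[-0.976,0,0.007],"offset":[0.103,-0.035,0.229],"fingers":-1},
  {"dr":[-0.976,0,0.007],"offset":[0.103,-0.035,0.229],"fingers":-1},
])

```text
t: 3.4
position: [553.3, 77.8, 294.8]
orientation: [2.637, 0.3, 0.069]
contact_force: [-0.6, 0.7, -0.3]
width: 0.997
gripper_force: 0.0
```

Run:
```python
from h import *
rows([back(S,30,50),back(S,30,0)]); print(observe()['joint_pos'],observe()['orientation'])
```

```text
dr [-0.069, 0.004, 0.01] offset [-0.0001, -0.0069, 0.0988]
dr [-0.069, 0.004, 0.01] offset [-0.0, -0.004, 0.1821]
[-0.50425039  0.69434836  0.25745974  1.89659535  0.52929812  0.68082874
 -2.07922082] [2.63748276 0.29979279 0.06895863]
```

Emit:
jog_arm([
  {"dr":[-0.069,0.004,0.01],"offset":[0,-0.007,0.06],"fingers":-1},
  {"dr":[-0.069,0.004,0.01],"offset":[0,-0.007,0.099],"fingers":-1},
  {"dr":[-0.069,0.004,0.01],"offset":[0,-0.006,0.13],"fingers":-1},
  {"dr":[-0.069,0.004,0.01],"offset":[0,-0.004,0.16],"fingers":-1},
  {"dr":[-0.069,0.004,0.01],"offset":[0,-0.004,0.182],"fingers":-1},
  {"dr":[-0.069,0.004,0.01],"offset":[0,-0.004,0.182],"fingers":-1},
], grip_force=60)

```text
t: 4.15
position: [564.8, 27.6, 200.0]
orientation: [2.607, 0.282, 0.083]
contact_force: [0.3, -0.1, 0.4]
width: 0.998
gripper_force: 0.0
```

Run:
```python
from h import *
print(observe()['contact_force'])
rows([back(S,30,0)])
```

```text
[ 0.31051498 -0.06668945  0.40280667]
dr [-0.003, -0.004, -0.014] offset [-0.0007, -0.0057, 0.0021]
```

Emit:
jog_arm([
  {"dr":[-0.003,-0.004,-0.014],"offset":[-0.001,-0.0055,0.002],"fingers":-1},
  {"dr":[-0.003,-0.004,-0.014],"offset":[-0.001,-0.0055,0.002],"fingers":-1},
  {"dr":[-0.003,-0.004,-0.014],"offset":[-0.001,-0.0055,0.002],"fingers":1},
  {"dr":[-0.003,-0.004,-0.014],"offset":[-0.001,-0.0055,0.002],"fingers":1},
  {"dr":[-0.003,-0.004,-0.014],"offset":[-0.001,-0.0055,0.002],"fingers":1},
  {"dr":[-0.003,-0.004,-0.014],"offset":[-0.001,-0.0055,0.002],"fingers":1},
  {"dr":[-0.003,-0.004,-0.014],"offset":[-0.001,-0.0055,0.002],"fingers":1},
  {"dr":[-0.003,-0.004,-0.014],"offset":[-0.001,-0.0055,0.002],"fingers":1},
], grip_force=60)

```text
t: 5.15
position: [564.3, 30.2, 198.0]
orientation: [2.601, 0.292, 0.079]
contact_force: [0.8, -0.8, 5.8]
width: 0.415
gripper_force: 61.9
```

Run:
```python
from h import *
print(observe()['contact_force'])
U=S+[0,0,15]
rows([back(S,30,0),back(S+[0,0,8],30,0),back(U,30,0)]+[back(U,a,0) for a in (22,15,9,4)])
```

```text
[ 0.7845913  -0.81498487  5.77574137]
dr [0.007, -0.003, 0.004] offset [-0.0008, -0.0002, 0.0013]
dr [0.007, -0.003, 0.004] offset [-0.0008, 0.0065, -0.0102]
dr [0.007, -0.003, 0.004] offset [-0.0008, 0.0124, -0.0203]
dr [0.286, -0.003, 0.004] offset [-0.0009, 0.0484, -0.0177]
dr [0.53, -0.003, 0.004] offset [-0.0009, 0.0792, -0.0113]
dr [0.74, -0.002, 0.004] offset [-0.001, 0.1049, -0.0028]
dr [0.914, -0.002, 0.005] offset [-0.001, 0.1256, 0.0062]
```

Emit:
jog_arm([
  {"dr":[0.007,-0.003,0.004],"offset":[-0.001,0.0065,-0.0102],"fingers":1},
  {"dr":[0.007,-0.003,0.004],"offset":[-0.001,0.0124,-0.0203],"fingers":1},
  {"dr":[0.007,-0.003,0.004],"offset":[-0.001,0.0124,-0.0203],"fingers":1},
  {"dr":[0.286,-0.003,0.004],"offset":[-0.001,0.0484,-0.0177],"fingers":1},
  {"dr":[0.53,-0.003,0.004],"offset":[-0.001,0.0792,-0.0113],"fingers":1},
  {"dr":[0.74,-0.002,0.004],"offset":[-0.001,0.1049,-0.0028],"fingers":1},
  {"dr":[0.914,-0.002,0.005],"offset":[-0.001,0.1256,0.0062],"fingers":1},
])

```text
t: 6.02
position: [577.8, -35.8, 231.4]
orientation: [3.058, 0.339, 0.009]
contact_force: [-0.2, -0.1, -5.5]
width: 0.411
gripper_force: 61.5
```

Run:
```python
from h import *
print(observe()['contact_force'])
U=S+[0,0,15]
rows([back(U,a,0) for a in (0,-6,-12,-18,-23)])
```

```text
[-0.24317544 -0.11688915 -5.47333318]
dr [0.13, 0.003, -0.001] offset [0.0013, 0.0176, -0.0015]
dr [0.339, 0.003, -0.001] offset [0.0013, 0.0444, 0.0017]
dr [0.549, 0.003, -0.002] offset [0.0013, 0.0708, 0.0076]
dr [0.758, 0.002, -0.002] offset [0.0014, 0.0964, 0.0163]
dr [0.932, 0.002, -0.002] offset [0.0014, 0.117, 0.0256]
```

Emit:
jog_arm([
  {"dr":[0.13,0.003,-0.001],"offset":[0.001,0.0176,-0.0015],"fingers":1},
  {"dr":[0.339,0.003,-0.001],"offset":[0.001,0.0444,0.0017],"fingers":1},
  {"dr":[0.549,0.003,-0.002],"offset":[0.001,0.0708,0.0076],"fingers":1},
  {"dr":[0.758,0.002,-0.002],"offset":[0.001,0.0964,0.0163],"fingers":1},
  {"dr":[0.932,0.002,-0.002],"offset":[0.001,0.117,0.0256],"fingers":1},
  {"dr":[0.932,0.002,-0.002],"offset":[0.001,0.117,0.0256],"fingers":1},
])

```text
t: 6.78
position: [593.7, -107.0, 218.7]
orientation: [-2.73, -0.298, 0.063]
contact_force: [0.6, 0.1, -4.6]
width: 0.413
gripper_force: 61.6
```

Run:
```python
from h import *
print(observe()['contact_force'],observe()['joint_pos'])
rows([back(S+[0,0,h],-30,0) for h in (15,9,4,1,0)])
```

```text
[ 0.60987595  0.08607479 -4.57417787] [ 0.56751788  0.92835298 -0.57501399  1.69220791  0.12035729  0.76984662
 -1.28540528]
dr [0.253, 0.001, -0.008] offset [0.0017, 0.0272, 0.0002]
dr [0.253, 0.001, -0.008] offset [0.0017, 0.031, 0.0094]
dr [0.253, 0.001, -0.008] offset [0.0018, 0.0343, 0.0171]
dr [0.253, 0.001, -0.008] offset [0.0018, 0.0362, 0.0217]
dr [0.253, 0.001, -0.008] offset [0.0018, 0.0368, 0.0233]
```

Emit:
jog_arm([
  {"dr":[0.253,0.001,-0.008],"offset":[0.0017,0.0272,0.0002],"fingers":1},
  {"dr":[0.253,0.001,-0.008],"offset":[0.0017,0.0272,0.0002],"fingers":1},
  {"dr":[0.253,0.001,-0.008],"offset":[0.0017,0.031,0.0094],"fingers":1},
  {"dr":[0.253,0.001,-0.008],"offset":[0.0018,0.0343,0.0171],"fingers":1},
  {"dr":[0.253,0.001,-0.008],"offset":[0.0018,0.0362,0.0217],"fingers":1},
  {"dr":[0.253,0.001,-0.008],"offset":[0.0018,0.0362,0.0217],"fingers":1},
])

```text
t: 7.52
position: [599.0, -117.4, 200.3]
orientation: [-2.602, -0.298, 0.075]
contact_force: [0.6, -0.3, -3.9]
width: 0.409
gripper_force: 62.4
```

Run:
```python
from h import *
print(observe()['contact_force'])
rows([back(S,-30,d) for d in (0,110)])
```

```text
[ 0.56223082 -0.26167243 -3.87589037]
dr [-0.002, -0.001, 0.013] offset [-0.0032, 0.0079, 0.0014]
dr [-0.002, -0.001, 0.013] offset [-0.0032, 0.0077, -0.1819]
```

Emit:
jog_arm([
  {"dr":[-0.002,-0.001,0.013],"offset":[-0.003,0.004,0.001],"fingers":1},
  {"dr":[-0.002,-0.001,0.013],"offset":[-0.003,0.008,0.0015],"fingers":1},
  {"dr":[-0.002,-0.001,0.013],"offset":[-0.003,0.008,0.0015],"fingers":1},
  {"dr":[-0.002,-0.001,0.013],"offset":[-0.003,0.008,0.0015],"fingers":1},
])

```text
t: 8.02
position: [597.4, -120.2, 197.9]
orientation: [-2.6, -0.29, 0.081]
contact_force: [-3.7, 2.5, 5.3]
width: 0.407
gripper_force: 63.0
```

Run:
```python
from h import *
print(observe()['contact_force'])
rows([back(S,-30,d) for d in (0,110)])
```

```text
[-3.69745986  2.48635801  5.33517686]
dr [-0.008, 0.004, 0.0] offset [0.0004, 0.0024, -0.0001]
dr [-0.008, 0.004, 0.0] offset [0.0, 0.0017, -0.1834]
```

Emit:
jog_arm([
  {"dr":[0,0,0],"offset":[0,0,0],"fingers":-1},
  {"dr":[0,0,0],"offset":[0,0,0],"fingers":-1},
  {"dr":[0,0,0],"offset":[0,0,0],"fingers":-1},
  {"dr":[0,0,0],"offset":[0,0,0],"fingers":-1},
  {"dr":[0,0,0],"offset":[0,0.001,-0.06],"fingers":-1},
  {"dr":[0,0,0],"offset":[0,0.002,-0.13],"fingers":-1},
  {"dr":[0,0,0],"offset":[0,0.002,-0.183],"fingers":-1},
  {"dr":[0,0,0],"offset":[0,0.002,-0.183],"fingers":-1},
])

```text
t: 9.02
position: [611.2, -177.9, 293.5]
orientation: [-2.606, -0.287, 0.072]
contact_force: [0.1, 0.4, -1.4]
width: 1.001
gripper_force: 0.0
```

```bash
cat >> h.py <<'E'
def bars(c,d):
    P=pts(c,d); Z=R.from_euler('z',-YAW).as_matrix()
    for n,xy in [('L',(541,128)),('R',(581.5,-47))]:
        m=(np.abs(P[...,2]-81.1)<2.2)&(np.hypot(P[...,0]-xy[0],P[...,1]-xy[1])<100)
        if m.sum()<50: print(c,n,'few'); continue
        q=P[m]@Z.T; lo,hi=np.percentile(q,[1,99],axis=0); med=np.median(q,axis=0)
        r=cv2.minAreaRect(P[m].astype(np.float32)[:,:2].copy())
        print(c,n,m.sum(),'rack lo',lo.round(1),'hi',hi.round(1),'medz',med[2].round(1),'mid',(Z.T@((lo+hi)/2)).round(1),'ang',round(r[2],1))
E
python3 - <<'E'
from h import *
print(observe()['t'],observe()['contact_force'],observe()['width'])
im,d=capture('wrist'); save('w2',im,1.5); bars('wrist',d); 
rows([back(L,-30,110),back(L,-30,0)])
E
```

```text
9.025 [ 0.09396939  0.42791541 -1.42661975] 1.0010532676102406
wrist L 2300 rack lo [476.8  -2.6  79. ] hi [633.5  20.2  81.3] medz 80.4 mid [539.6 130.6  80.2] ang 12.6
wrist R 4628 rack lo [ 486.6 -179.4   79. ] hi [ 624.1 -157.6   81.6] medz 80.3 mid [578.8 -42.3  80.3] ang 12.8
dr [0.001, -0.002, -0.002] offset [-0.0016, -0.2616, 0.15]
dr [0.001, -0.002, -0.002] offset [-0.0018, -0.2617, 0.3334]
```

View pics/w2.png

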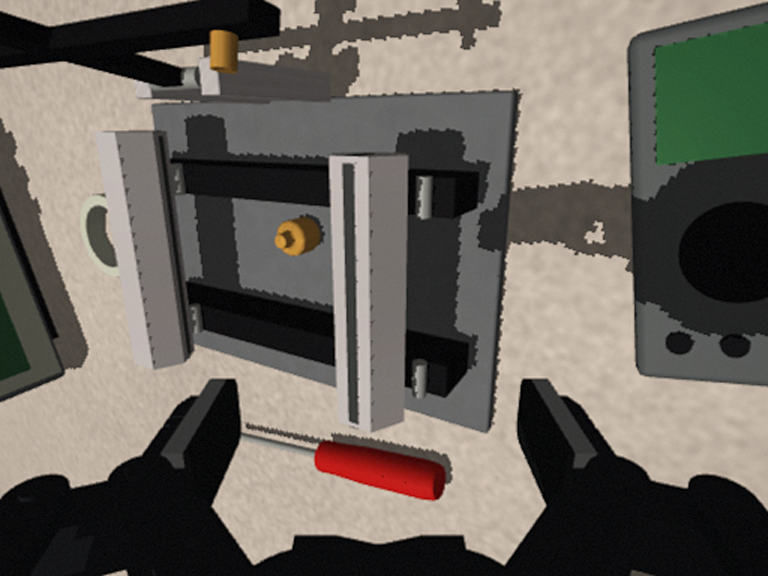

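The short bar now lies groove-up (line at px 350,300). The long bar's groove is on its lower right face (px 180,250), as expected.

Emit:
jog_arm([
  {"dr":[0,-0.002,-0.002],"offset":[-0.0016,-0.2616,0.15],"fingers":-1},
  {"dr":[0,-0.002,-0.002],"offset":[-0.0016,-0.2616,0.15],"fingers":-1},
  {"dr":[0,-0.002,-0.002],"offset":[-0.0016,-0.2616,0.15],"fingers":-1},
  {"dr":[0,-0.002,-0.002],"offset":[-0.0016,-0.2616,0.15],"fingers":-1},
  {"dr":[0,-0.002,-0.002],"offset":[-0.0016,-0.2616,0.15],"fingers":-1},
  {"dr":[0,-0.002,-0.002],"offset":[-0.0016,-0.2616,0.15],"fingers":-1},
])

```text
t: 9.82
position: [569.8, -1.5, 291.3]
orientation: [-2.604, -0.287, 0.08]
contact_force: [-0.6, -0.8, 0.2]
width: 0.997
gripper_force: 0.0
```

Run:
```python
from h import *
print(observe()['position'])
rows([back(L,-30,110),back(L,-30,0)])
```

```text
[569.81726797  -1.48673452 291.31929742]
dr [-0.001, 0.002, -0.005] offset [0.0006, -0.0024, -0.0009]
dr [-0.001, 0.002, -0.005] offset [0.0008, -0.0023, 0.1824]
```

Emit:
jog_arm([
  {"dr":[0,0.002,-0.005],"offset":[0.001,-0.0024,0.06],"fingers":-1},
  {"dr":[0,0.002,-0.005],"offset":[0.001,-0.0024,0.11],"fingers":-1},
  {"dr":[0,0.002,-0.005],"offset":[0.001,-0.0024,0.15],"fingers":-1},
  {"dr":[0,0.002,-0.005],"offset":[0.001,-0.0024,0.182],"fingers":-1},
  {"dr":[0,0.002,-0.005],"offset":[0.001,-0.0024,0.182],"fingers":-1},
  {"dr":[0,0.002,-0.005],"offset":[0.001,-0.0024,0.182],"fingers":-1},
])

```text
t: 10.58
position: [558.3, 53.6, 198.6]
orientation: [-2.603, -0.291, 0.076]
contact_force: [0.4, 0.6, -0.0]
width: 0.999
gripper_force: 0.0
```

Run:
```python
from h import *
print(observe()['contact_force'])
rows([back(L,-30,0)])
```

```text
[ 0.37797181  0.6350717  -0.01767304]
dr [-0.001, -0.002, 0.003] offset [-0.0009, 0.0016, 0.0017]
```

Emit:
jog_arm([
  {"dr":[0,-0.002,0.003],"offset":[-0.001,0.0016,0.0017],"fingers":-1},
  {"dr":[0,-0.002,0.003],"offset":[-0.001,0.0016,0.0017],"fingers":1},
  {"dr":[0,-0.002,0.003],"offset":[-0.001,0.0016,0.0017],"fingers":1},
  {"dr":[0,-0.002,0.003],"offset":[-0.001,0.0016,0.0017],"fingers":1},
  {"dr":[0,-0.002,0.003],"offset":[-0.001,0.0016,0.0017],"fingers":1},
  {"dr":[0,-0.002,0.003],"offset":[-0.001,0.0016,0.0017],"fingers":1},
  {"dr":[0,-0.002,0.003],"offset":[-0.001,0.0016,0.0017],"fingers":1},
])

```text
t: 11.45
position: [557.3, 54.2, 197.3]
orientation: [-2.603, -0.292, 0.079]
contact_force: [-0.7, -1.9, 5.7]
width: 0.415
gripper_force: 60.5
```

Run:
```python
from h import *
print(observe()['contact_force'])
U=L+[0,0,15]
rows([back(L,-30,0),back(L+[0,0,8],-30,0),back(U,-30,0)]+[back(U,a,0) for a in (-22,-15,-9,-4)])
```

```text
[-0.7137145  -1.86881238  5.69340891]
dr [-0.002, 0.002, 0.003] offset [0.0005, 0.0015, -0.0008]
dr [-0.002, 0.002, 0.003] offset [0.0005, -0.0051, -0.0124]
dr [-0.002, 0.002, 0.003] offset [0.0005, -0.011, -0.0225]
dr [-0.281, 0.002, 0.003] offset [0.0005, -0.0469, -0.0199]
dr [-0.525, 0.002, 0.003] offset [0.0006, -0.0778, -0.0136]
dr [-0.735, 0.002, 0.003] offset [0.0006, -0.1035, -0.0052]
dr [-0.909, 0.002, 0.003] offset [0.0007, -0.1242, 0.0038]
```

Emit:
jog_arm([
  {"dr":[-0.002,0.002,0.003],"offset":[0.0005,-0.0051,-0.0124],"fingers":1},
  {"dr":[-0.002,0.002,0.003],"offset":[0.0005,-0.011,-0.0225],"fingers":1},
  {"dr":[-0.002,0.002,0.003],"offset":[0.0005,-0.011,-0.0225],"fingers":1},
  {"dr":[-0.281,0.002,0.003],"offset":[0.0005,-0.0469,-0.02],"fingers":1},
  {"dr":[-0.525,0.002,0.003],"offset":[0.0006,-0.0778,-0.0136],"fingers":1},
  {"dr":[-0.735,0.002,0.003],"offset":[0.0006,-0.1035,-0.0052],"fingers":1},
  {"dr":[-0.909,0.002,0.003],"offset":[0.0007,-0.1242,0.0038],"fingers":1},
])

```text
t: 12.32
position: [542.5, 119.8, 232.7]
orientation: [-3.055, -0.342, 0.012]
contact_force: [-1.3, -0.1, -4.3]
width: 0.407
gripper_force: 61.4
```

Run:
```python
from h import *
print(observe()['contact_force'])
U=L+[0,0,15]
rows([back(U,a,0) for a in (0,6,12,18,23)])
```

```text
[-1.25724263 -0.13638783 -4.33640726]
dr [-0.136, 0.0, 0.003] offset [0.0006, -0.0152, 0.0005]
dr [-0.346, 0.0, 0.003] offset [0.0007, -0.0421, 0.0037]
dr [-0.555, 0.0, 0.003] offset [0.0007, -0.0684, 0.0098]
dr [-0.764, -0.0, 0.003] offset [0.0007, -0.094, 0.0185]
dr [-0.939, -0.0, 0.003] offset [0.0008, -0.1145, 0.0279]
```

Emit:
jog_arm([
  {"dr":[-0.136,0,0.003],"offset":[0.0006,-0.0152,0.0005],"fingers":1},
  {"dr":[-0.346,0,0.003],"offset":[0.0007,-0.0421,0.0037],"fingers":1},
  {"dr":[-0.555,0,0.003],"offset":[0.0007,-0.0684,0.0098],"fingers":1},
  {"dr":[-0.764,0,0.003],"offset":[0.0007,-0.094,0.0185],"fingers":1},
  {"dr":[-0.939,0,0.003],"offset":[0.0008,-0.1145,0.0279],"fingers":1},
  {"dr":[-0.939,0,0.003],"offset":[0.0008,-0.1145,0.0279],"fingers":1},
])

```text
t: 13.08
position: [526.8, 190.1, 219.1]
orientation: [2.729, 0.31, 0.06]
contact_force: [0.1, -0.4, -4.4]
width: 0.41
gripper_force: 61.7
```

Run:
```python
from h import *
print(observe()['contact_force'],observe()['joint_pos'])
rows([back(L+[0,0,h],30,0) for h in (15,9,4,1,0)])
```

```text
[ 0.12894888 -0.3906288  -4.41196057] [-0.6575304   0.81878285  0.22760024  1.88375512  0.391634    0.59699262
 -2.17675742]
dr [-0.254, -0.001, 0.01] offset [0.0004, -0.0269, 0.0011]
dr [-0.254, -0.001, 0.01] offset [0.0004, -0.0307, 0.0103]
dr [-0.254, -0.001, 0.01] offset [0.0004, -0.034, 0.018]
dr [-0.254, -0.001, 0.01] offset [0.0004, -0.0359, 0.0226]
dr [-0.254, -0.001, 0.01] offset [0.0004, -0.0365, 0.0242]
```

Emit:
jog_arm([
  {"dr":[-0.254,0,0.01],"offset":[0.0004,-0.0269,0.001],"fingers":1},
  {"dr":[-0.254,0,0.01],"offset":[0.0004,-0.0307,0.0103],"fingers":1},
  {"dr":[-0.254,0,0.01],"offset":[0.0004,-0.034,0.018],"fingers":1},
  {"dr":[-0.254,0,0.01],"offset":[0.0004,-0.0355,0.0215],"fingers":1},
  {"dr":[-0.254,0,0.01],"offset":[0.0004,-0.0355,0.0215],"fingers":1},
  {"dr":[-0.254,0,0.01],"offset":[0.0004,-0.0355,0.0215],"fingers":1},
])

```text
t: 13.82
position: [525.6, 200.1, 200.9]
orientation: [2.604, 0.279, 0.079]
contact_force: [-2.6, 2.2, 1.4]
width: 0.411
gripper_force: 63.1
```

Run:
```python
from h import *
print(observe()['contact_force'])
rows([back(L,30,0)])
```

```text
[-2.55875923  2.1947782   1.41452441]
dr [0.002, 0.002, -0.016] offset [-0.0014, -0.0098, 0.0014]
```

Emit:
jog_arm([
  {"dr":[0.002,0.002,-0.016],"offset":[-0.0014,-0.004,-0.001],"fingers":1},
  {"dr":[0.002,0.002,-0.016],"offset":[-0.0014,-0.007,0],"fingers":1},
  {"dr":[0.002,0.002,-0.016],"offset":[-0.0014,-0.0098,0.0014],"fingers":1},
  {"dr":[0.002,0.002,-0.016],"offset":[-0.0014,-0.0098,0.0014],"fingers":1},
])

```text
t: 14.32
position: [523.6, 204.4, 197.0]
orientation: [2.6, 0.291, 0.077]
contact_force: [-0.2, -1.1, 3.2]
width: 0.409
gripper_force: 62.8
```

Run:
```python
from h import *
print(observe()['contact_force'])
rows([back(L,30,0),back(L,30,110)])
```

```text
[-0.17777649 -1.05317261  3.2376782 ]
dr [0.008, 0.001, 0.004] offset [0.0003, 0.0002, -0.0004]
dr [0.008, 0.001, 0.004] offset [0.0001, 0.0009, -0.1837]
```

Emit:
jog_arm([
  {"dr":[0,0,0],"offset":[0,0,0],"fingers":-1},
  {"dr":[0,0,0],"offset":[0,0,0],"fingers":-1},
  {"dr":[0,0,0],"offset":[0,0,0],"fingers":-1},
  {"dr":[0,0,0],"offset":[0,0,0],"fingers":-1},
  {"dr":[0,0,0],"offset":[0,0,-0.06],"fingers":-1},
  {"dr":[0,0,0],"offset":[0,0,-0.13],"fingers":-1},
  {"dr":[0,0,0],"offset":[0,0,-0.183],"fingers":-1},
  {"dr":[0,0,0],"offset":[0,0,-0.183],"fingers":-1},
])

```text
t: 15.32
position: [511.7, 260.6, 293.4]
orientation: [2.605, 0.294, 0.083]
contact_force: [-0.1, 0.0, -0.8]
width: 0.998
gripper_force: 0.0
```

Run:
```python
from h import *
print(observe()['contact_force'])
im,d=capture('top'); bars('top',d)
rows([back(L,16,110),back(L,3,110)])
```

```text
[-0.11877742  0.0151506  -0.84422072]
top L 571 rack lo [477.9  -5.9  79. ] hi [635.5  18.5  83.2] medz 81.3 mid [541.7 128.6  81.1] ang 12.0
top R 491 rack lo [ 488.5 -182.7   79. ] hi [ 625.2 -157.3   83.2] medz 81.3 mid [580.6 -43.4  81.1] ang 12.7
dr [0.49, -0.003, 0.004] offset [-0.0001, 0.109, 0.0138]
dr [0.944, -0.003, 0.004] offset [-0.0004, 0.2026, 0.0489]
```

Emit:
jog_arm([
  {"dr":[0.49,-0.003,0.004],"offset":[0,0.109,0.0138],"fingers":-1},
  {"dr":[0.49,-0.003,0.004],"offset":[0,0.109,0.0138],"fingers":-1},
  {"dr":[0.944,-0.003,0.004],"offset":[0,0.2026,0.0489],"fingers":-1},
  {"dr":[0.944,-0.003,0.004],"offset":[0,0.2026,0.0489],"fingers":-1},
  {"dr":[0.944,-0.003,0.004],"offset":[0,0.2026,0.0489],"fingers":-1},
])

```text
t: 16.0
position: [538.0, 138.8, 326.2]
orientation: [3.069, 0.332, 0.003]
contact_force: [-0.5, 1.4, -0.3]
width: 1.005
gripper_force: 0.0
```

Run:
```python
from h import *
rows([back(L,-12,110),back(L,-24,110)])
```

```text
dr [0.528, 0.006, -0.014] offset [0.0016, 0.1086, 0.0126]
dr [0.947, 0.005, -0.014] offset [0.0022, 0.1947, 0.0459]
```

Emit:
jog_arm([
  {"dr":[0.528,0.006,-0.014],"offset":[0.0016,0.1086,0.0126],"fingers":-1},
  {"dr":[0.528,0.006,-0.014],"offset":[0.0016,0.1086,0.0126],"fingers":-1},
  {"dr":[0.947,0.005,-0.014],"offset":[0.0022,0.1947,0.0459],"fingers":-1},
  {"dr":[0.947,0.005,-0.014],"offset":[0.0022,0.1947,0.0459],"fingers":-1},
  {"dr":[0.947,0.005,-0.014],"offset":[0.0022,0.1947,0.0459],"fingers":-1},
])

```text
t: 16.62
position: [564.6, 27.2, 304.5]
orientation: [-2.705, -0.308, 0.067]
contact_force: [-0.4, 1.2, -1.0]
width: 0.996
gripper_force: 0.0
```

Run:
```python
from h import *
rows([back(L,-30,d) for d in (110,70,40,20,0)])
```

```text
dr [0.206, 0.007, 0.008] offset [-0.0017, 0.051, -0.0009]
dr [0.206, 0.007, 0.008] offset [-0.0015, 0.0442, 0.0654]
dr [0.206, 0.007, 0.008] offset [-0.0013, 0.039, 0.1152]
dr [0.206, 0.007, 0.008] offset [-0.0012, 0.0356, 0.1483]
dr [0.206, 0.007, 0.008] offset [-0.0011, 0.0322, 0.1815]
```

Emit:
jog_arm([
  {"dr":[0.206,0.007,0.008],"offset":[-0.0017,0.051,0],"fingers":-1},
  {"dr":[0.206,0.007,0.008],"offset":[-0.0015,0.0442,0.0654],"fingers":-1},
  {"dr":[0.206,0.007,0.008],"offset":[-0.0013,0.039,0.1152],"fingers":-1},
  {"dr":[0.206,0.007,0.008],"offset":[-0.0012,0.0356,0.1483],"fingers":-1},
  {"dr":[0.206,0.007,0.008],"offset":[-0.0011,0.0322,0.1815],"fingers":-1},
  {"dr":[0.206,0.007,0.008],"offset":[-0.0011,0.0322,0.1815],"fingers":-1},
])

```text
t: 17.38
position: [557.2, 57.6, 197.9]
orientation: [-2.602, -0.301, 0.08]
contact_force: [-0.2, -0.1, 0.2]
width: 0.998
gripper_force: 0.0
```

Run:
```python
from h import *
print(observe()['contact_force'])
rows([back(L,-30,0)])
```

```text
[-0.16564835 -0.06291467  0.24729462]
dr [-0.001, 0.008, 0.016] offset [-0.0006, 0.007, -0.0027]
```

Emit:
jog_arm([
  {"dr":[0,0.008,0.016],"offset":[-0.0006,0.007,-0.0027],"fingers":-1},
  {"dr":[0,0.008,0.016],"offset":[-0.0006,0.007,-0.0027],"fingers":-1},
  {"dr":[0,0.008,0.016],"offset":[-0.0006,0.007,-0.0027],"fingers":1},
  {"dr":[0,0.008,0.016],"offset":[-0.0006,0.007,-0.0027],"fingers":1},
  {"dr":[0,0.008,0.016],"offset":[-0.0006,0.007,-0.0027],"fingers":1},
  {"dr":[0,0.008,0.016],"offset":[-0.0006,0.007,-0.0027],"fingers":1},
  {"dr":[0,0.008,0.016],"offset":[-0.0006,0.007,-0.0027],"fingers":1},
  {"dr":[0,0.008,0.016],"offset":[-0.0006,0.007,-0.0027],"fingers":1},
])

```text
t: 18.38
position: [559.1, 50.9, 200.0]
orientation: [-2.6, -0.282, 0.072]
contact_force: [-1.1, 3.2, 10.4]
width: 0.407
gripper_force: 61.5
```

Run:
```python
from h import *
print(observe()['contact_force'])
U=L+[0,0,15]
rows([back(L,-30,0),back(L+[0,0,8],-30,0),back(U,-30,0)]+[back(U,a,0) for a in (-22,-15,-9,-4)])
```

```text
[-1.11444664  3.1537278  10.3829775 ]
dr [-0.008, -0.012, -0.008] offset [-0.0012, -0.0013, 0.006]
dr [-0.008, -0.012, -0.008] offset [-0.0011, -0.008, -0.0055]
dr [-0.008, -0.012, -0.008] offset [-0.0011, -0.0138, -0.0156]
dr [-0.288, -0.012, -0.009] offset [-0.0013, -0.0498, -0.0129]
dr [-0.532, -0.011, -0.01] offset [-0.0014, -0.0807, -0.0065]
dr [-0.741, -0.011, -0.01] offset [-0.0016, -0.1063, 0.002]
dr [-0.916, -0.01, -0.011] offset [-0.0017, -0.127, 0.011]
```

Run:
```python
from h import *
U=L+[0,0,15]
rows([back(L,-30,0),back(L+[0,0,8],-30,0),back(U,-30,0)]+[back(U,a,0) for a in (-22,-15,-9,-4)],158.5)
```

```text
dr [-0.008, -0.012, -0.008] offset [-0.0012, -0.0013, 0.0002]
dr [-0.008, -0.012, -0.008] offset [-0.0011, -0.008, -0.0113]
dr [-0.008, -0.012, -0.008] offset [-0.0011, -0.0139, -0.0214]
dr [-0.288, -0.012, -0.009] offset [-0.0012, -0.0506, -0.0187]
dr [-0.532, -0.011, -0.01] offset [-0.0014, -0.0822, -0.0121]
dr [-0.741, -0.011, -0.01] offset [-0.0016, -0.1085, -0.0035]
dr [-0.916, -0.01, -0.011] offset [-0.0017, -0.1296, 0.0058]
```

Emit:
jog_arm([
  {"dr":[-0.008,-0.003,-0.004],"offset":[-0.0011,-0.008,-0.0113],"fingers":1},
  {"dr":[-0.008,-0.003,-0.004],"offset":[-0.0011,-0.0139,-0.0214],"fingers":1},
  {"dr":[-0.008,-0.003,-0.004],"offset":[-0.0011,-0.0139,-0.0214],"fingers":1},
  {"dr":[-0.288,-0.006,-0.006],"offset":[-0.0012,-0.0506,-0.0187],"fingers":1},
  {"dr":[-0.532,-0.011,-0.01],"offset":[-0.0014,-0.0822,-0.0121],"fingers":1},
  {"dr":[-0.741,-0.011,-0.01],"offset":[-0.0016,-0.1085,-0.0035],"fingers":1},
  {"dr":[-0.916,-0.01,-0.011],"offset":[-0.0017,-0.1296,0.0058],"fingers":1},
])

```text
t: 19.25
position: [543.0, 117.0, 233.9]
orientation: [-3.06, -0.339, 0.012]
contact_force: [-0.6, -0.9, -4.6]
width: 0.408
gripper_force: 61.3
```

Run:
```python
from h import *
print(observe()['contact_force'])
U=L+[0,0,15]
rows([back(U,a,0) for a in (0,6,12,18,23)],158.5)
```

```text
[-0.5540396  -0.86206948 -4.61025265]
dr [-0.126, 0.001, -0.002] offset [0.0008, -0.0203, -0.0031]
dr [-0.335, 0.002, -0.002] offset [0.0008, -0.0477, 0.0001]
dr [-0.545, 0.002, -0.002] offset [0.0007, -0.0747, 0.0061]
dr [-0.754, 0.002, -0.002] offset [0.0007, -0.1009, 0.0149]
dr [-0.929, 0.002, -0.002] offset [0.0007, -0.122, 0.0243]
```

Emit:
jog_arm([
  {"dr":[-0.126,0.001,-0.002],"offset":[0.0008,-0.0203,-0.0031],"fingers":1},
  {"dr":[-0.335,0.002,-0.002],"offset":[0.0008,-0.0477,0.0001],"fingers":1},
  {"dr":[-0.545,0.002,-0.002],"offset":[0.0007,-0.0747,0.0061],"fingers":1},
  {"dr":[-0.754,0.002,-0.002],"offset":[0.0007,-0.1009,0.0149],"fingers":1},
  {"dr":[-0.929,0.002,-0.002],"offset":[0.0007,-0.122,0.0243],"fingers":1},
  {"dr":[-0.929,0.002,-0.002],"offset":[0.0007,-0.122,0.0243],"fingers":1},
])

```text
t: 20.0
position: [526.5, 191.5, 222.4]
orientation: [2.728, 0.311, 0.06]
contact_force: [-0.6, 1.1, -4.4]
width: 0.41
gripper_force: 61.7
```

Run:
```python
from h import *
print(observe()['contact_force'])
rows([back(L+[0,0,h],30,0) for h in (15,9,4,1,0)],158.5)
```

```text
[-0.59210303  1.1245685  -4.44371147]
dr [-0.251, -0.001, 0.01] offset [0.0004, -0.0276, 0.0012]
dr [-0.251, -0.001, 0.01] offset [0.0004, -0.0315, 0.0104]
dr [-0.251, -0.001, 0.01] offset [0.0005, -0.0347, 0.0181]
dr [-0.251, -0.001, 0.01] offset [0.0005, -0.0366, 0.0227]
dr [-0.251, -0.001, 0.01] offset [0.0005, -0.0373, 0.0243]
```

Emit:
jog_arm([
  {"dr":[-0.251,0,0.005],"offset":[0.0004,-0.0276,0.0012],"fingers":1},
  {"dr":[-0.251,0,0.005],"offset":[0.0004,-0.0315,0.0104],"fingers":1},
  {"dr":[-0.251,0,0.005],"offset":[0.0004,-0.0347,0.0165],"fingers":1},
  {"dr":[-0.251,0,0.005],"offset":[0.0004,-0.0347,0.0165],"fingers":1},
  {"dr":[-0.251,0,0.005],"offset":[0.0004,-0.0347,0.0165],"fingers":1},
])

```text
t: 20.62
position: [525.1, 201.9, 207.2]
orientation: [2.605, 0.282, 0.079]
contact_force: [0.8, 0.3, -5.3]
width: 0.409
gripper_force: 62.3
```

Run:
```python
from h import *
print(observe()['contact_force'])
rows([back(L+[0,0,2],30,0),back(L,30,0)],158.5)
```

```text
[ 0.83949482  0.31340955 -5.34069255]
dr [0.001, 0.002, -0.011] offset [-0.0013, -0.0106, 0.0034]
dr [0.001, 0.002, -0.011] offset [-0.0013, -0.0123, 0.0063]
```

Emit:
jog_arm([
  {"dr":[0,0.002,-0.011],"offset":[-0.0013,-0.0106,0.0034],"fingers":1},
  {"dr":[0,0.002,-0.011],"offset":[-0.0013,-0.0106,0.0034],"fingers":1},
  {"dr":[0,0.002,-0.011],"offset":[-0.0013,-0.0123,0.0063],"fingers":1},
  {"dr":[0,0.002,-0.011],"offset":[-0.0013,-0.0123,0.0063],"fingers":1},
  {"dr":[0,0.002,-0.011],"offset":[-0.0013,-0.0123,0.0063],"fingers":1},
])

```text
t: 21.25
position: [522.9, 207.5, 200.3]
orientation: [2.602, 0.293, 0.079]
contact_force: [-3.8, 2.1, 4.7]
width: 0.405
gripper_force: 63.2
```

Run:
```python
from h import *
print(observe()['contact_force'])
rows([back(L,30,0),back(L,30,110)],158.5)
```

```text
[-3.75334716  2.10208535  4.6839212 ]
dr [0.003, -0.002, 0.004] offset [0.0003, 0.0021, 0.0012]
dr [0.003, -0.002, 0.004] offset [0.0005, 0.0024, -0.1821]
```

Emit:
jog_arm([
  {"dr":[0,0,0],"offset":[0,0.001,0],"fingers":-1},
  {"dr":[0,0,0],"offset":[0,0.001,0],"fingers":-1},
  {"dr":[0,0,0],"offset":[0,0.001,0],"fingers":-1},
  {"dr":[0,0,0],"offset":[0,0.001,0],"fingers":-1},
  {"dr":[0,0,0],"offset":[0,0.001,-0.06],"fingers":-1},
  {"dr":[0,0,0],"offset":[0,0.001,-0.13],"fingers":-1},
  {"dr":[0,0,0],"offset":[0,0.001,-0.183],"fingers":-1},
  {"dr":[0,0,0],"offset":[0,0.001,-0.183],"fingers":-1},
])

```text
t: 22.25
position: [511.3, 262.2, 296.8]
orientation: [2.605, 0.295, 0.084]
contact_force: [0.5, -0.9, -0.4]
width: 1.003
gripper_force: 0.0
```

Run:
```python
from h import *
print(observe()['contact_force'])
im,d=capture('wrist'); save('w3',im,1.5); bars('wrist',d)
im,d=capture('top'); bars('top',d); P=pts('top',d)
m=(P[...,2]>185)&(P[...,2]<226)&(np.hypot(P[...,0]-678,P[...,1]-66)<30)
print('tab',np.median(P[m],axis=0),P[m].min(0),P[m].max(0))
im,d=capture('side'); P=pts('side',d)
m=(P[...,2]>185)&(np.hypot(P[...,0]-678,P[...,1]-66)<30)
if m.any(): print('tab',np.median(P[m],axis=0),P[m].min(0),P[m].max(0))
```

```text
[ 0.52884758 -0.90462077 -0.36379925]
wrist L 5444 rack lo [474.8  -2.8  79. ] hi [632.   19.3  82.1] medz 80.8 mid [538.  129.7  80.6] ang 12.7
wrist R 2097 rack lo [ 485.9 -181.5   79.1] hi [ 623.4 -158.6   82.2] medz 81.0 mid [578.5 -44.   80.6] ang 11.8
top L 586 rack lo [476.3  -4.1  79. ] hi [633.8  20.6  83.3] medz 81.6 mid [539.7 130.1  81.1] ang 12.7
top R 508 rack lo [ 486.8 -182.4   79. ] hi [ 625.8 -157.9   83.3] medz 81.4 mid [580.1 -43.7  81.1] ang 13.1
tab [676.51763092  68.60947016 211.87826534] [670.59929838  54.36855059 185.61430991] [686.76204728  83.47898185 221.39382123]
tab [677.16449414  62.69670373 202.66210002] [671.3216262   50.06322089 185.17471887] [687.27345816  82.00283208 215.23949353]
```

View pics/w3.png

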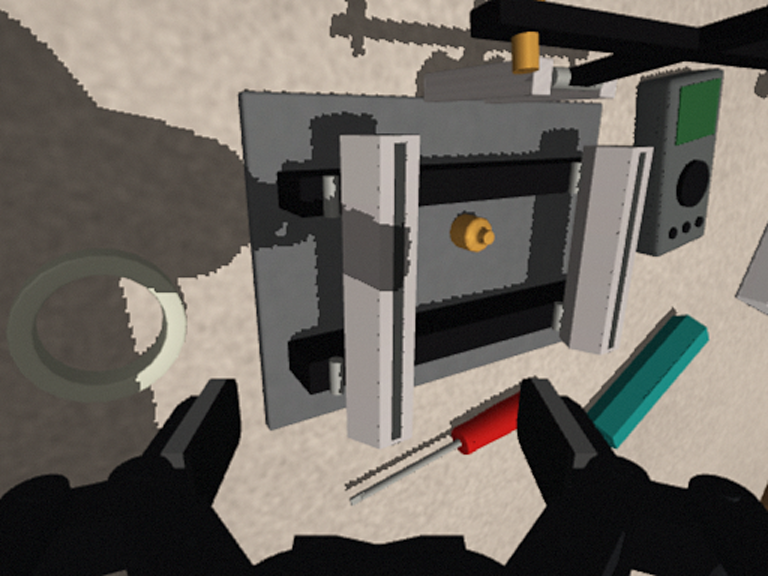

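Both bars now lie groove-up (long bar line at px 400,290, short bar line at px 630,240), with tops at z≈81. Next is the bridge.

```bash
cat >> h.py <<'E'
C0=np.array([559.9,41.9])
def rk(x,z,y=0): # rack coords -> world
    c,s=np.cos(YAW),np.sin(YAW); return np.array([C0[0]+c*x-s*y,C0[1]+s*x+c*y,z])
def tip(th,extra=0,r=112):
    "fingertip centre pushing the tab's face at bridge angle th(deg)"
    t=np.radians(th); e=4-extra
    return rk(105-r*np.cos(t)+e*np.sin(t)+11, 95+r*np.sin(t)+e*np.cos(t))
E
python3 - <<'E'
from h import *
np.set_printoptions(precision=1,suppress=True)
P=pts('top',np.load('top.npy'))
m=(P[...,0]>690)&(P[...,0]<900)&(P[...,1]>-40)&(P[...,1]<180)&(P[...,2]>30)
print('box',P[m].min(0),P[m].max(0))
print(tip(98,-10))
rows([((520,220,270),0),(tip(98,-10)+[0,0,60],0),(tip(98,-10)-[0,0,5],0)],173)
E
```

```text
box [690.1 -36.5  30.1] [900.  180.  159.3]
[701.8  73.9 204. ]
dr [1.052, 0.002, 0.004] offset [0.0002, 0.1833, -0.1801]
dr [1.052, 0.002, 0.004] offset [0.2419, 0.4419, -0.0189]
dr [1.052, 0.002, 0.004] offset [0.242, 0.3875, 0.0748]
```

Emit:
jog_arm([
  {"dr":[0.5,0,0.004],"offset":[0,0.09,-0.12],"fingers":1},
  {"dr":[0.99,0,0.004],"offset":[0,0.18,-0.18],"fingers":1},
  {"dr":[0.99,0,0.004],"offset":[0,0.18,-0.18],"fingers":1},
  {"dr":[0.99,0,0.004],"offset":[0,0.18,-0.18],"fingers":1},
  {"dr":[0.99,0,0.004],"offset":[0,0.18,-0.18],"fingers":1},
], grip_force=30)

```text
t: 23.02
position: [519.1, 222.1, 440.8]
orientation: [3.091, 0.344, 0.0]
contact_force: [0.1, 0.5, -0.4]
width: 0.001
gripper_force: 0.0
```

Run:
```python
from h import *
print(observe()['width'])
rows([(tip(98,-12)+[0,0,65],0)],173)
```

```text
0.0006299425023158191
dr [0.063, 0.006, 0.0] offset [0.2459, 0.3079, 0.0075]
```

Emit:
jog_arm([
  {"dr":[0.063,0.006,0],"offset":[0.246,0.308,0],"fingers":1},
  {"dr":[0.063,0.006,0],"offset":[0.246,0.308,0],"fingers":1},
  {"dr":[0.063,0.006,0],"offset":[0.246,0.308,0],"fingers":1},
  {"dr":[0.063,0.006,0],"offset":[0.246,0.308,0],"fingers":1},
  {"dr":[0.063,0.006,0],"offset":[0.246,0.308,0],"fingers":1},
  {"dr":[0.063,0.006,0],"offset":[0.246,0.308,0],"fingers":1},
])

```text
t: 23.78
position: [703.8, 76.5, 445.3]
orientation: [-3.12, -0.351, 0.003]
contact_force: [0.0, 0.7, 0.1]
width: -0.001
gripper_force: 0.0
```

Run:
```python
from h import *
im,d=capture('side'); save('s2',im,1.5)
rows([(tip(98,-12)-[0,0,3],0)]+[(tip(a),0) for a in (98,90)],173)
```

```text
dr [-0.006, 0.001, 0.007] offset [-0.0006, 0.0048, 0.1207]
dr [-0.006, 0.001, 0.007] offset [-0.0204, 0.0047, 0.1129]
dr [-0.006, 0.001, 0.007] offset [-0.0464, 0.0046, 0.1102]
```

View pics/s2.png

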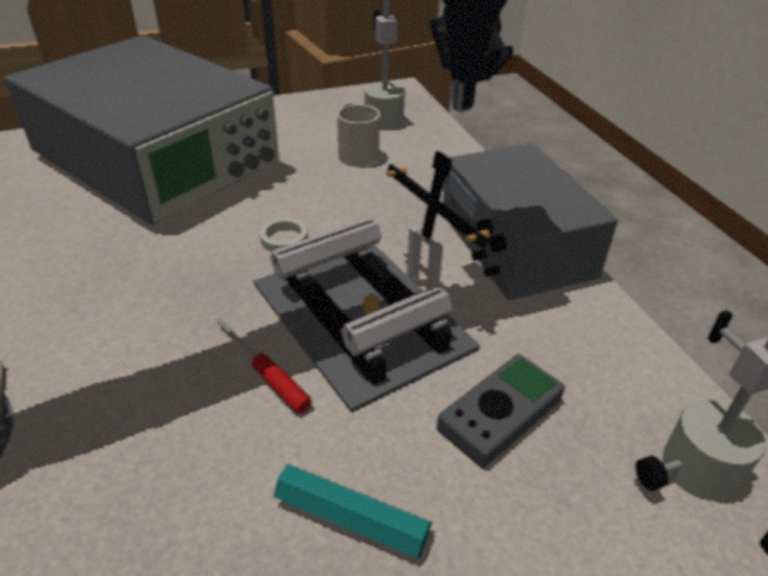

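The side picture shows the shut fingers (px 463,95) above and behind the tab (px 442,160), with the box clear below.

Emit:
jog_arm([
  {"dr":[-0.006,0,0.007],"offset":[0,0.0048,0.08],"fingers":1},
  {"dr":[-0.006,0,0.007],"offset":[0,0.0048,0.12],"fingers":1},
  {"dr":[-0.006,0,0.007],"offset":[0,0.0048,0.12],"fingers":1},
  {"dr":[-0.006,0,0.007],"offset":[-0.01,0.0048,0.117],"fingers":1},
  {"dr":[-0.006,0,0.007],"offset":[-0.0204,0.0047,0.1129],"fingers":1},
  {"dr":[-0.006,0,0.007],"offset":[-0.033,0.0047,0.111],"fingers":1},
  {"dr":[-0.006,0,0.007],"offset":[-0.0464,0.0046,0.1102],"fingers":1},
])

```text
t: 24.7
position: [677.8, 65.7, 383.3]
orientation: [3.122, 0.343, 0.009]
contact_force: [1.1, 1.0, 0.7]
width: 0.002
gripper_force: 0.7
```

Run:
```python
from h import *
print(observe()['contact_force'])
rows([(tip(a),0) for a in (90,84,78,72,66,60,54,48,42)],173)
```

```text
[1.05587946 0.96534297 0.73133749]
dr [0.003, -0.012, -0.006] offset [-0.0004, -0.0045, 0.0055]
dr [0.003, -0.012, -0.006] offset [-0.02, -0.0044, 0.0057]
dr [0.003, -0.012, -0.006] offset [-0.0394, -0.0043, 0.0079]
dr [0.003, -0.012, -0.006] offset [-0.0585, -0.0043, 0.0122]
dr [0.003, -0.012, -0.006] offset [-0.077, -0.0043, 0.0184]
dr [0.003, -0.012, -0.006] offset [-0.0948, -0.0042, 0.0266]
dr [0.003, -0.012, -0.006] offset [-0.1116, -0.0042, 0.0365]
dr [0.003, -0.012, -0.006] offset [-0.1273, -0.0042, 0.0482]
dr [0.003, -0.012, -0.006] offset [-0.1417, -0.0041, 0.0614]
```

Emit:
jog_arm([
  {"dr":[0.003,-0.012,-0.006],"offset":[-0.02,-0.0044,0.007],"fingers":1},
  {"dr":[0.003,-0.012,-0.006],"offset":[-0.0394,-0.0043,0.0095],"fingers":1},
  {"dr":[0.003,-0.012,-0.006],"offset":[-0.0585,-0.0043,0.0135],"fingers":1},
  {"dr":[0.003,-0.012,-0.006],"offset":[-0.077,-0.0043,0.02],"fingers":1},
  {"dr":[0.003,-0.012,-0.006],"offset":[-0.0948,-0.0042,0.028],"fingers":1},
  {"dr":[0.003,-0.012,-0.006],"offset":[-0.1116,-0.0042,0.038],"fingers":1},
  {"dr":[0.003,-0.012,-0.006],"offset":[-0.1273,-0.0042,0.0495],"fingers":1},
  {"dr":[0.003,-0.012,-0.006],"offset":[-0.1417,-0.0041,0.0625],"fingers":1},
])

```text
t: 25.7
position: [594.0, 49.6, 343.7]
orientation: [3.122, 0.347, -0.004]
contact_force: [1.7, 0.9, -0.3]
width: 0.0
gripper_force: 0.5
```

Run:
```python
from h import *
print(observe()['contact_force'])
im,d=capture('side'); save('s3',im,1.5)
rows([(tip(a),0) for a in (42,36,30,24,18,12,6,0)],173)
```

```text
[ 1.6632843   0.85288203 -0.32153427]
dr [-0.001, 0.012, -0.001] offset [0.0031, 0.0001, -0.0056]
dr [-0.001, 0.012, -0.001] offset [-0.0096, 0.0001, 0.0092]
dr [-0.001, 0.012, -0.001] offset [-0.0208, 0.0001, 0.0253]
dr [-0.001, 0.012, -0.001] offset [-0.0302, 0.0001, 0.0425]
dr [-0.001, 0.012, -0.001] offset [-0.0377, 0.0001, 0.0605]
dr [-0.001, 0.012, -0.001] offset [-0.0433, 0.0002, 0.0792]
dr [-0.001, 0.012, -0.001] offset [-0.0469, 0.0002, 0.0984]
dr [-0.001, 0.012, -0.001] offset [-0.0485, 0.0002, 0.1179]
```

View pics/s3.png

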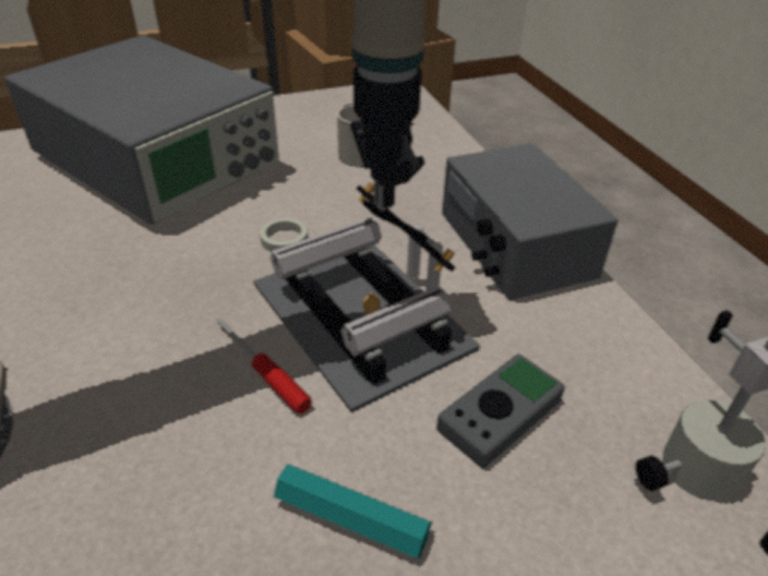

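The bridge is following the fingers; its crossbar now runs from px (360,188) to (452,266).

Emit:
jog_arm([
  {"dr":[0,0.012,0],"offset":[-0.0096,0,0.0105],"fingers":1},
  {"dr":[0,0.012,0],"offset":[-0.0208,0,0.0265],"fingers":1},
  {"dr":[0,0.012,0],"offset":[-0.0302,0,0.0435],"fingers":1},
  {"dr":[0,0.012,0],"offset":[-0.0377,0,0.061],"fingers":1},
  {"dr":[0,0.012,0],"offset":[-0.043,0,0.079],"fingers":1},
  {"dr":[0,0.012,0],"offset":[-0.0455,0,0.095],"fingers":1},
  {"dr":[0,0.012,0],"offset":[-0.047,0,0.108],"fingers":1},
  {"dr":[0,0.012,0],"offset":[-0.047,0,0.108],"fingers":1},
])

```text
t: 26.75
position: [566.8, 43.6, 278.8]
orientation: [-3.122, -0.347, -0.004]
contact_force: [0.4, 0.6, 0.6]
width: 0.004
gripper_force: 0.0
```

Run:
```python
from h import *
print(observe()['contact_force'])
rows([(tip(0),0)],173)
```

```text
[0.43844796 0.61501725 0.61678   ]
dr [-0.0, -0.005, -0.0] offset [-0.0052, 0.0002, 0.0113]
```

Emit:
jog_arm([
  {"dr":[0,0,0],"offset":[-0.002,0,0.004],"fingers":1},
  {"dr":[0,0,0],"offset":[-0.002,0,0.008],"fingers":1},
  {"dr":[0,0,0],"offset":[-0.002,0,0.0113],"fingers":1},
  {"dr":[0,0,0],"offset":[-0.002,0,0.0113],"fingers":1},
])

```text
t: 27.25
position: [565.7, 43.3, 272.7]
orientation: [-3.122, -0.347, -0.005]
contact_force: [-0.1, -0.1, -0.5]
width: 0.005
gripper_force: 0.0
```

Run:
```python
from h import *
print(observe()['contact_force'])
rows([(tip(0),0)],173)
im,d=capture('top'); P=pts('top',d)
Z=R.from_euler('z',-YAW).as_matrix(); q=P-np.r_[C0,0]; q=q@Z.T
for y in (-101,-60,60,101):
    m=(abs(q[...,0]-50)<25)&(abs(q[...,1]-y)<4)&(q[...,2]>88)&(q[...,2]<130); print(y,m.sum(),np.median(q[m],axis=0) if m.any() else '')
```

```text
[-0.14876084 -0.05492364 -0.45963031]
dr [-0.0, -0.006, -0.0] offset [-0.0032, 0.0001, 0.0011]
-101 18 [  48.74095058 -100.78861188   99.82831894]
-60 16 [ 51.78365312 -59.70756664  99.58813109]
60 0 
101 0
```

Emit:
jog_arm([
  {"dr":[0,0,0],"offset":[0,0,0.002],"fingers":1},
  {"dr":[0,0,0],"offset":[0,0,0.004],"fingers":1},
  {"dr":[0,0,0],"offset":[0,0,0.004],"fingers":1},
])

```text
t: 27.68
position: [565.5, 43.2, 272.0]
orientation: [-3.121, -0.347, -0.005]
contact_force: [-4.0, -0.9, 14.5]
width: -0.003
gripper_force: 7.5
```

Emit:
jog_arm([
  {"dr":[0,0,0],"offset":[0,0,0.003],"fingers":1},
  {"dr":[0,0,0],"offset":[0,0,-0.03],"fingers":1},
  {"dr":[0,0,0],"offset":[0,0,-0.12],"fingers":1},
  {"dr":[0,0,0],"offset":[0,0,-0.22],"fingers":1},
  {"dr":[0,0,0],"offset":[-0.2,0,-0.28],"fingers":1},
  {"dr":[0,0,0],"offset":[-0.2,0,-0.28],"fingers":1},
  {"dr":[0,0,0],"offset":[-0.2,0,-0.28],"fingers":1},
  {"dr":[0,0,0],"offset":[-0.2,0,-0.28],"fingers":1},
])

```text
t: 28.68
position: [448.5, 17.0, 438.4]
orientation: [-3.122, -0.348, -0.008]
contact_force: [0.5, -0.1, -0.4]
width: 0.001
gripper_force: 0.0
```

Run:
```python
from h import *
print(observe()['contact_force'],observe()['t'],observe()['position'])
im,d=capture('wrist'); save('w4',im,1.5); bars('wrist',d)
for c,dd in (('wrist',d),('top',capture('top')[1])):
    Z=R.from_euler('z',-YAW).as_matrix(); q=(pts(c,dd)-np.r_[C0,0])@Z.T
    for x,y in ((50,-101),(50,-50),(50,50),(50,101),(-7,0)):
        m=(abs(q[...,0]-x)<9)&(abs(q[...,1]-y)<5)&(q[...,2]>88)&(q[...,2]<130); print(c,x,y,m.sum(),np.median(q[m],axis=0).round(1) if m.any() else '')
```

```text
[ 0.47258557 -0.06558099 -0.39138906] 28.675 [448.5268967   16.97115361 438.39523938]
wrist L 3285 rack lo [476.   -3.2  79.1] hi [593.3  19.8  82.9] medz 81.1 mid [519.7 125.6  81. ] ang 13.1
wrist R 3017 rack lo [ 487.6 -181.2   79.1] hi [ 593.1 -158.    83. ] medz 81.2 mid [564.4 -46.7  81. ] ang 13.1
wrist 50 -101 0 
wrist 50 -50 0 
wrist 50 50 0 
wrist 50 101 0 
wrist -7 0 244 [-6.9  0.2 98.7]
top 50 -101 0 
top 50 -50 0 
top 50 50 0 
top 50 101 0 
top -7 0 0
```

View pics/w4.png

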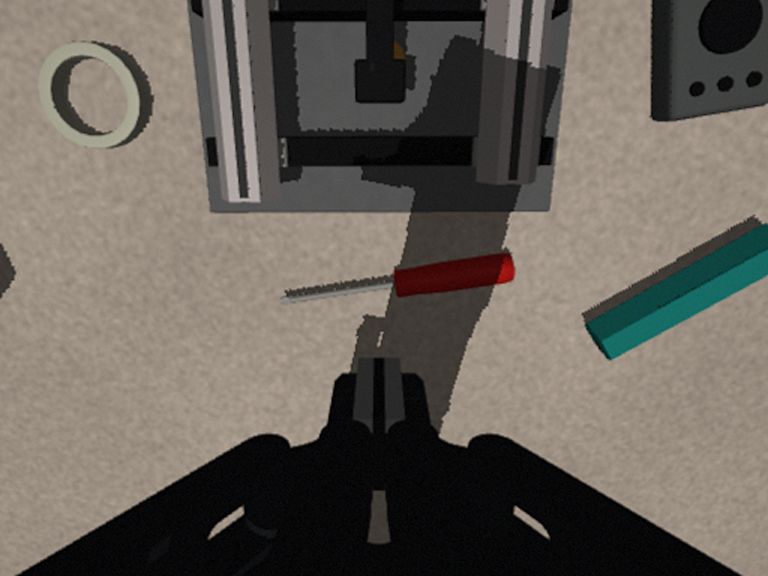

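The bridge is level (tab top at z 98.7, px 380,80) and both grooves are on top (px 235,100 and 520,90). The bars sit about 0.5 and 2.6 mm from their place centres.

```bash
python3 -c "
from cell import *
print(hand_in())"
```

```text
the job is handed in; nothing more can be done
None
```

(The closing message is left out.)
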